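# Fetch the heat sink from between the bench containers

### The job

The black heat sink is boxed in between two containers in the grey bench caddy, so fingers cannot get at its sides. Stand those two containers upright on the black mat, then seat the heat sink flat inside the square frame over the processor on the green mainboard, and put both containers back upright in the same wells they came from; at the end the third container must stand in its own well too, and no container may ever be tipped over.

Things in the scene. Friction and masses are not known exactly. Their poses are not given: they have to be found in the camera images.
- heatsink: Black finned heat sink, 40 x 40 x 22 mm high, 0.1 kg. Origin: centre of its underside, z up, x, y along its sides. Starts in the caddy's bay, sides parallel to the caddy's, underside at world z = 12 mm. Cheeks 3 mm off its -x and +x sides and a container 5 to 9 mm off each y side leave no finger room; with both containers out, grip it across y from above, fingertips at z = 16 mm or higher.
- bottle: White round solvent bottle in the caddy, 46 mm diameter, 134 mm high, 0.14 kg: straight body to about 68 mm, then a shoulder and a slim red pointed cap (26 mm diameter at its foot) from 102 to 134 mm, fixed to it. Origin: centre of its underside, z up. Grip the body across its diameter 50 to 68 mm above its underside.
- jar: Low clear jar of screws in the caddy, with a wide green lid, 54 mm diameter, 66 mm high, 0.13 kg; the lid (54 to 66 mm) is fixed to it. Origin: centre of its underside, z up. Grip across its diameter.
- spray_can: Spray can in the caddy, 53 mm diameter, 146 mm high, 0.15 kg: white metal body to 106 mm, straight black cap of 44 mm diameter from 112 to 146 mm, fixed to it. Origin: centre of its underside, z up. Grip the cap or the body across its diameter.
- caddy: Grey caddy, fixed, 82 (x) x 286 mm (y). Origin: on the desk under the centre of the heat sink's bay. 3 round wells, 62 mm diameter, floor z = 4, rim z = 12 mm, centred at (0,-52), (0,52), (0,150) mm; bottle, jar and can stand at their centres in any order; those at y = -52 and 52 flank the bay. Outer walls (inside at x = +-37) and the bay's two cheeks (|x| 23 to 37, |y| < 15) reach z = 31 mm.
- board: Small green mainboard, fixed, 120 x 120 mm. Origin: on the desk under the processor's centre (the board's centre), z up, x, y along its sides. Processor lid of steel, 30 x 30 mm, top at z = 11 mm; round it a black square frame, 48 x 48 mm inside, 4 mm walls, top at z = 16 mm. The heat sink fits in any quarter turn; seated, its underside is at z = 11 mm. No part is higher than 17 mm.
- mat: Flat black rubber bench mat, fixed, 120 (x) x 180 mm (y), 3 mm thick: the side area for the containers. Origin: centre of its underside, z up. It lies in front of the caddy, left or right; the board lies on the other side.
Mind the look-alikes: they are no part of the job. What is shaped like the bottle but orange is not meant.

How it is judged:
On the way, in this order (a step that is already met when the one before it is completed fails the run):
1. the two containers beside the heat sink stand upright on the mat, the heat sink still in its bay and the third container in its well (distance of heatsink from where it was at the start of the episode below 0.012 m and horizontal distance between each of bottle, jar, spray_can and heatsink above 0.09 m and ((x of bottle in the frame of mat between -0.062 and 0.062 m and y of bottle in the frame of mat between -0.092 and 0.092 m and height (world z) of bottle below 0.01 m and angle between bottle's own z axis and vertical below 0.15 rad) or (distance of bottle from where it was at the start of the episode below 0.012 m and angle between bottle's own z axis and vertical below 0.12 rad)) and ((x of jar in the frame of mat between -0.062 and 0.062 m and y of jar in the frame of mat between -0.092 and 0.092 m and height (world z) of jar below 0.01 m and angle between jar's own z axis and vertical below 0.15 rad) or (distance of jar from where it was at the start of the episode below 0.012 m and angle between jar's own z axis and vertical below 0.12 rad)) and ((x of spray_can in the frame of mat between -0.062 and 0.062 m and y of spray_can in the frame of mat between -0.092 and 0.092 m and height (world z) of spray_can below 0.01 m and angle between spray_can's own z axis and vertical below 0.15 rad) or (distance of spray_can from where it was at the start of the episode below 0.012 m and angle between spray_can's own z axis and vertical below 0.12 rad))), for 0.2 s.
2. the heat sink is seated flat in the frame on the processor (horizontal distance between heatsink and board below 0.008 m and height (world z) of heatsink between 0.007 and 0.015 m and angle between heatsink's own z axis and vertical below 0.1 rad and (angle between the x axis of heatsink and the x axis of board, either way round below 0.25 rad or angle between the x axis of heatsink and the y axis of board, either way round below 0.25 rad)), for 0.2 s.
At the end, for the whole second after the job is handed in: The heat sink lies flat in the processor's frame (centre within 8 mm of the processor's, underside 7 to 15 mm above the desk, sides within 0.25 rad of the frame's), each of the three containers stands upright (within 0.12 rad) within 12 mm of where it stood at the start, and all four are at rest (all of step 2 and distance of each of bottle, jar, spray_can from where it was at the start of the episode below 0.012 m and angle between each of bottle, jar, spray_can's own z axis and vertical below 0.12 rad and linear speed of each of bottle, jar, spray_can, heatsink below 0.02 m/s); the robot touches nothing.
It fails at once if a container is tipped over (leans more than 0.6 rad) (angle between any of bottle, jar, spray_can's own z axis and vertical above 0.6 rad).
It also fails if it takes over 106 s, if anything falls off the work surface, if the arm or the gripper's body presses on something with over 40 N, if the wrist force passes 120 N, or if a joint passes its speed limit or range.

### The arm

A 7-joint arm with a two-finger parallel gripper is mounted at the origin on a cart in front of the work surface, level with it; the furniture and walls round the work are solid. World frame = base frame: x ahead of the robot, y to its left, z up, the work surface at z = 0. Lengths are in m, angles in rad, forces in N, time in s.
With the tool pointing down it reaches from about 0.425 to 0.925 m from the base axis. Payload 6.8 kg.
Tool frame: the origin (TCP) lies midway between the tips of the shut fingers; the grasp point (between the pads) lies 19 mm behind it; z points along the fingers, y is the line along which they close (so a half turn about z gives the same grasp; the last joint's range is limited). The gripper opens to 88 mm and grips with 3 to 60 N. Pads are 20 mm wide; open, the fingers measure 115 mm over their backs; the gripper's body (75 mm by 178 mm) begins 61 mm behind the grasp point.
Start: joints at [1.156, 0.477, 0.022, 1.555, -0.011, 1.109, -0.083], TCP at [0.204, -0.643, 0.223] pointing down, gripper open.
Joint ranges: [-2.96, 2.96], [-0.34, 2.1], [-1.41, 1.46], [0.24, 2.44], [-1.37, 4.51], [0.17, 1.92], [-2.96, 2.96]. Speed limits (rad/s): [2.39, 2.39, 3.14, 3.14, 3.14, 3.14, 3.14].

### API

Orientations are given as a unit quaternion [x, y, z, w].
In Python, from workcell import robot, viewer gives the robot as it stands. The module is installed in compiled form; this text tells all that it offers.
- The arm moves only by the shell command python3 -m inch 'ROWS' [FORCE]. ROWS is JSON, a list that holds one entry, the list of rows, each a list of 7 numbers: the turn, a rotation vector about the tool's x, y, z in degrees, then the shift along the tool's x, y, z in cm, then the finger opening in cm, from 0 to 8.78. In form: [[[ax, ay, az, dx, dy, dz, claw], ...]]. A call has 1 to 10 rows; each row is the pose to reach, as a shift and turn from the pose commanded when the call began, along the tool's axes at that moment; what a row does not reach only later rows make up. A row lasts 1/10 s, in which the tool goes at most 50 mm and 8.59 degrees, less where a joint would pass 70% of its speed; a pose out of reach is approached as far as the arm can. A call with a gripper value outside its range is refused whole. The fingers move at their own pace and stop on an object; FORCE is the grip in N (left out, the last holds). Time passes only in rows, so rows that repeat a pose let the fingers close. It gives the time, the measured TCP pose, the force, the opening and the grip force at its end, in the units of the state.
- robot.state(): the state, without advancing time (a new reading comes with each control period).
- viewer.camera(name): name is "scene" or "side" or "wrist"; returns a dict with "pixels" (420x560x3 uint8, red, green, blue), "depth" (420x560 float32, m along the optical axis (not along the pixel's ray), 0 where there is no reading), "vfov" (degrees; the focal length in pixels is half the picture's height over the tangent of half this angle, whatever the lens; pixels are square), "cx", "cy" (the principal point, pixels), "rvec" (rotation vector, rad) and "tvec" (3), from world to camera coordinates, as OpenCV has them. Camera axes: x right, y down, z forward; pixel columns grow to the right and rows downward; lengths in m; the calibration is good to about 2 mm. A picture is of the moment at which its call begins.
- robot.close_job(): hands the job in; it is judged then, once.
Trained networks look in a picture, given as the dict that the camera call returned (one of the last four; its "shot" number tells which), for a name from the list of things; names that differ only in an ending like _2 or _b are one class to them, and where a whole thing is asked for, a point or a joint stands for the part that bears it (a point fixed in the world has none). Each returns a list of dicts, best first, with "confidence" (0 to 1); they miss things now and then, are a little off and sometimes report something else, mostly with a low value. They report only what shows in the picture. A call takes as long as a camera call. They do not tell look-alikes from the thing itself.
- viewer.search_frame(picture, thing): "rect" ([centre column, centre row, width, height] in pixels, round what is visible of it).
- viewer.regions_of(picture, thing): "region" (420x560 bool, what is visible of it) and "rect" ([centre column, centre row, width, height] in pixels, round what is visible of it).
- viewer.pinpoint(picture, thing): "position" ([column, row] in pixels: a listed point, or the origin of a listed thing).
The state is a dict: "t": time; "qpos": joint angles; "dq": joint speeds; "joint_torque": joint torques, N m; "eef_pos": TCP position; "tcp_rot": TCP orientation; "ft_force": force on the tool from outside, world axes, zero at the start; "moment": the same for the moment, N m; "finger_gap": finger opening in m; "grasp_force": force on a finger pad.
Only numpy, scipy, OpenCV 4.12 (cv2) and the standard library are available. Lean on these libraries where they do the work, as an engineer would, in place of code of your own. Each camera call takes 0.05 s, during which the arm holds its last target. There are 200 camera calls.

## Working session

There is one attempt and no reset: what is moved stays moved. The work goes in short steps, Python scripts to look and compute and a shell command to move; the robot and the scene stay as the last step left them, time stands still between calls to the robot, and variables do not carry over. Pictures are saved under pics/ and viewed, at most 14 in all, crops included, and the job is handed in when it is done.

```bash
mkdir -p pics; cat > h.py <<'E'
import numpy as np, cv2
from scipy.spatial.transform import Rotation as R
from workcell import robot, viewer
def cam(n,save=None):
    p=viewer.camera(n)
    if save: cv2.imwrite('pics/'+save,cv2.cvtColor(p['pixels'],cv2.COLOR_RGB2BGR))
    return p
def pts(p):
    "world xyz of every pixel"
    h,w=p['depth'].shape; f=h/2/np.tan(np.radians(p['vfov'])/2)
    u,v=np.meshgrid(np.arange(w),np.arange(h)); d=p['depth']
    c=np.stack([(u-p['cx'])/f*d,(v-p['cy'])/f*d,d],-1)
    return (c-np.ravel(p['tvec']))@R.from_rotvec(np.ravel(p['rvec'])).as_matrix()
def proj(p,X):
    f=420/2/np.tan(np.radians(p['vfov'])/2)
    c=R.from_rotvec(np.ravel(p['rvec'])).apply(np.atleast_2d(X))+np.ravel(p['tvec'])
    return c[:,:2]/c[:,2:]*f+[p['cx'],p['cy']]
E
python3 - <<'E'
from h import *
np.set_printoptions(precision=3,suppress=True)
s=robot.state();print(s['eef_pos'],s['tcp_rot'],R.from_quat(s['tcp_rot']).as_matrix())
for n in('scene','side'):
    p=cam(n,n+'0.png');X=pts(p);print(n,p['vfov'],'cam at',-R.from_rotvec(np.ravel(p['rvec'])).inv().apply(np.ravel(p['tvec'])))
    for t in('heatsink','bottle','jar','spray_can','caddy','board','mat'):
        for r in viewer.regions_of(p,t)[:3]:
            m=r['region']&(p['depth']>0);Q=X[m]
            print(t,round(r['confidence'],2),np.round(r['rect']),'med',np.median(Q,0),'lo',np.percentile(Q,2,0),'hi',np.percentile(Q,98,0))
E
```

```text
[ 0.204 -0.643  0.222] [ 0.988  0.153 -0.    -0.001] [[ 0.953  0.302 -0.001]
 [ 0.302 -0.953  0.002]
 [-0.    -0.002 -1.   ]]
scene 47.8936177972696 cam at [0.325 0.497 0.675]
heatsink 0.56 [264. 174.  21.  29.] med [ 0.664 -0.037  0.034] lo [ 0.655 -0.052  0.015] hi [ 0.696 -0.004  0.062]
bottle 0.79 [327. 194.  26.  61.] med [ 0.528 -0.004  0.071] lo [ 0.51  -0.027  0.005] hi [0.552 0.006 0.125]
bottle 0.75 [225. 279.  33.  65.] med [0.585 0.223 0.075] lo [0.572 0.199 0.008] hi [0.608 0.236 0.125]
bottle 0.73 [222. 218.  30.  60.] med [0.651 0.127 0.076] lo [0.637 0.105 0.01 ] hi [0.673 0.139 0.128]
jar 0.73 [248. 186.  26.  39.] med [0.667 0.023 0.07 ] lo [ 0.645 -0.005  0.007] hi [0.692 0.045 0.072]
spray_can 0.71 [248. 184.  30.  35.] med [0.667 0.023 0.07 ] lo [ 0.646 -0.004  0.019] hi [0.694 0.045 0.072]
spray_can 0.59 [270. 135.  27.  73.] med [ 0.671 -0.067  0.101] lo [ 0.657 -0.097  0.018] hi [ 0.701 -0.057  0.152]
caddy 0.96 [244. 205. 103. 119.] med [0.651 0.041 0.014] lo [ 0.616 -0.125  0.003] hi [0.719 0.159 0.033]
board 0.9 [382. 179.  63.  48.] med [ 0.471 -0.154  0.0
[... 477 characters left out ...]
8 0.058] lo [0.57  0.189 0.002] hi [0.627 0.34  0.122]
bottle 0.69 [315. 172.  22.  58.] med [0.652 0.101 0.068] lo [0.635 0.087 0.011] hi [0.675 0.117 0.127]
jar 0.62 [329. 198.  24.  24.] med [0.666 0.013 0.068] lo [ 0.644 -0.007  0.011] hi [0.693 0.067 0.072]
spray_can 0.96 [352. 207.  31.  72.] med [ 0.673 -0.103  0.093] lo [ 0.655 -0.111  0.016] hi [ 0.703 -0.071  0.152]
caddy 0.92 [337. 216.  90.  81.] med [ 0.648 -0.053  0.019] lo [ 0.616 -0.129  0.003] hi [0.722 0.152 0.034]
board 0.82 [255. 284.  86.  64.] med [ 0.467 -0.167  0.01 ] lo [ 0.41  -0.225  0.006] hi [ 0.532 -0.101  0.018]
mat 0.85 [232. 198.  58.  44.] med [0.462 0.136 0.005] lo [0.401 0.052 0.002] hi [0.52  0.232 0.006]
```

```bash
python3 - <<'E'
import cv2
a=cv2.imread('pics/scene0.png');b=cv2.imread('pics/side0.png')
cv2.imwrite('pics/c0.png',cv2.resize(a[80:380,170:470],None,fx=2,fy=2,interpolation=cv2.INTER_CUBIC))
cv2.imwrite('pics/c1.png',cv2.resize(b[110:330,190:440],None,fx=2.6,fy=2.6,interpolation=cv2.INTER_CUBIC))
E
```

```text
(no output)
```

View pics/c0.png

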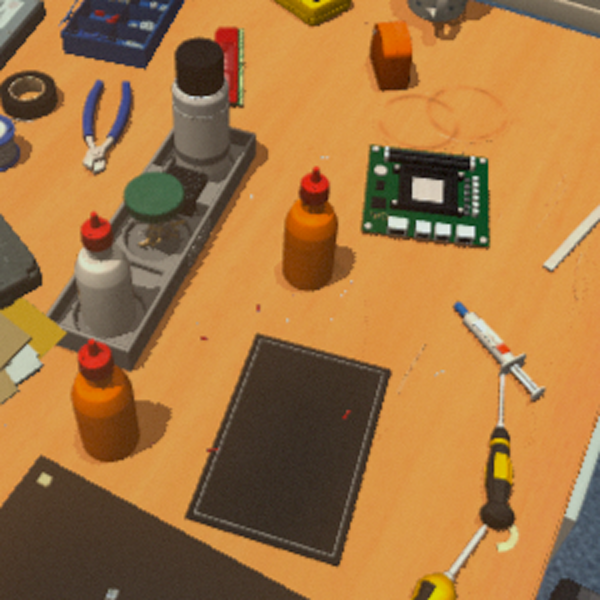

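View pics/c1.png

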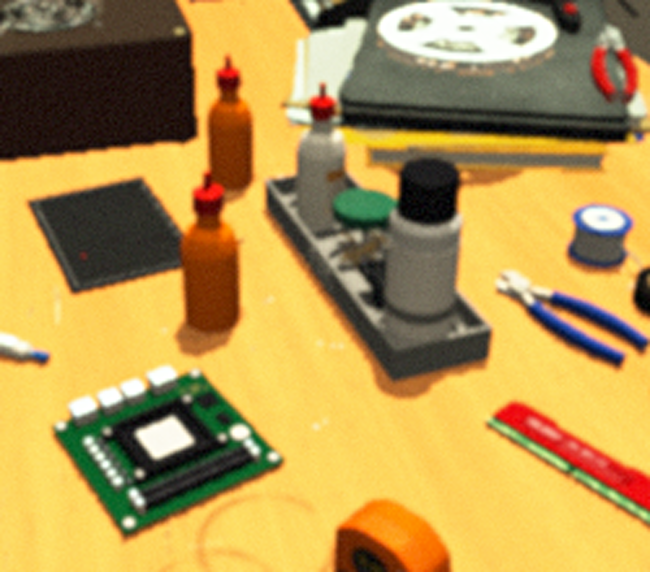

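The scene picture has three bottle shapes. The orange ones at about (225,279) and (327,194) are look-alikes; the white one at (222,218) stands in the caddy's end well, so it is the third container. The jar (green lid, 248,175) and the spray can (270,135) flank the heat sink at (264,174). The crop confirms this. Next I refine the poses.

```bash
cat >> h.py <<'E'
def go(x,y,z,a):
    "tool-frame turn(deg)/shift(cm) to bring TCP to xyz, pointing down, tool y at world angle a(deg)"
    s=robot.state(); M=R.from_quat(s['tcp_rot']); a=np.radians(a)
    T=R.from_matrix(np.array([[-np.sin(a),np.cos(a),0],[np.cos(a),np.sin(a),0],[0,0,-1]]).T)
    assert abs(T.as_matrix()[2,2]+1)<1e-6
    M0=T.as_matrix()
    return np.round(np.r_[(M.inv()*T).as_rotvec(degrees=True), M.inv().apply(np.array([x,y,z])-s['eef_pos'])*100],2)
E
python3 - <<'E'
from h import *
np.set_printoptions(precision=4,suppress=True)
A=[]
for n in('scene','side'):
    p=cam(n);X=pts(p);ok=p['depth']>0
    Q=X[ok].reshape(-1,3);C=p['pixels'][ok].astype(int);A.append((n,p,Q,C))
def circ(Q,c,r,z0,z1,n):
    for k in range(3):
        m=(np.hypot(*(Q[:,:2]-c).T)<r)&(Q[:,2]>z0)&(Q[:,2]<z1);c2,rr=cv2.minEnclosingCircle(Q[m][:,:2].astype(np.float32));c=np.array(c2)
    print(n,m.sum(),'mec',c,rr,'z',np.median(Q[m][:,2]))
for n,p,Q,C in A:
    circ(Q,np.array([.668,.021]),.035,.067,.08,n+' jarlid')
    circ(Q,np.array([.679,-.083]),.03,.147,.16,n+' cancap')
Q=np.vstack([a[2] for a in A])
def lsq(Q,c,rm,z0,z1,n):
    m=(np.hypot(*(Q[:,:2]-c).T)<rm)&(Q[:,2]>z0)&(Q[:,2]<z1);P=Q[m][:,:2]
    s=np.linalg.lstsq(np.c_[2*P,np.ones(len(P))],(P**2).sum(1),rcond=None)[0];print(n,m.sum(),s[:2],'r',np.sqrt(s[2]+s[0]**2+s[1]**2))
lsq(Q,[.655,.118],.035,.035,.068,'bottle');lsq(Q,[.679,-.083],.035,.04,.105,'can');lsq(Q,[.668,.021],.035,.058,.065,'jarlid side')
lsq(Q,[.53,-.018],.035,.02,.065,'orange1');lsq(Q,[.588,.213],.035,.02,.065,'orange2')
def rect(P,n):
    # trim outliers
    r=cv2.minAreaRect(P[:,:2].astype(np.float32));print(n,len(P),r)
    d=[]
    for a in np.radians(np.arange(-45,45,.5)):
        U=P[:,:2]@np.array([[np.cos(a),-np.sin(a)],[np.sin(a),np.cos(a)]])
        lo,hi=np.percentile(U,1,0),np.percentile(U,99,0);d.append((np.prod(hi-lo),np.degrees(a),hi-lo,np.array([[np.cos(a),-np.sin(a)],[np.sin(a),np.cos(a)]])@((lo+hi)/2)))
    print('   trimmed',min(d,key=lambda t:t[0])[1:])
for n,p,q,C in A:
    X=pts(p)
    for t in('board','mat','caddy'):
        r=viewer.regions_of(p,t)[0]['region']&(p['depth']>0);rect(X[r],n+t)
    # steel lid
    m=(np.hypot(*(q[:,:2]-[.472,-.158]).T)<.03)&(C.min(1)>150)&(q[:,2]>.006)
    print('lid',m.sum(),cv2.minAreaRect(q[m][:,:2].astype(np.float32)),np.median(q[m],0))
E
```

```text
scene jarlid 534 mec [0.6704 0.019 ] 0.028009794652462006 z 0.07021252534921743
scene cancap 312 mec [ 0.6825 -0.0831] 0.022388173267245293 z 0.15067684240876017
side jarlid 258 mec [0.6695 0.0182] 0.027896033599972725 z 0.07103813488638686
side cancap 239 mec [ 0.68   -0.0849] 0.022148817777633667 z 0.1514892698435129
bottle 580 [0.6592 0.1161] r 0.022316313687707888
can 1528 [ 0.6818 -0.0842] r 0.02591176960624739
jarlid side 121 [0.6705 0.019 ] r 0.02608655905178222
orange1 837 [ 0.532  -0.0168] r 0.022462646701275474
orange2 742 [0.5939 0.2134] r 0.022396752976122314
sceneboard 2673 ((0.4745005667209625, -0.1642579585313797), (0.11898493766784668, 0.13443708419799805), 19.397615432739258)
   trimmed (np.float64(20.5), array([0.1161, 0.1187]), array([ 0.4724, -0.1582]))
scenemat 7534 ((0.4657509922981262, 0.14338815212249756), (0.12002525478601456, 0.18329600989818573), 10.599220275878906)
   trimmed (np.float64(11.5), array([0.1168, 0.1761]), array([0.4655, 0.1451]))
scenecaddy 2931 ((0.6761690974235535, 0.02456502616405487), (0.09854467213153839, 0.3007221519947052), 7.328933238
[... 279 characters left out ...]
24710846), (0.12609611451625824, 0.1441785842180252), 19.60540199279785)
   trimmed (np.float64(19.5), array([0.1186, 0.1189]), array([ 0.4714, -0.1604]))
sidemat 1855 ((0.47176897525787354, 0.11013271659612656), (0.12280558049678802, 0.27234840393066406), 11.05832290649414)
   trimmed (np.float64(10.0), array([0.1166, 0.1798]), array([0.4632, 0.1439]))
sidecaddy 1717 ((0.6689502596855164, 0.015422090888023376), (0.08403810113668442, 0.28786608576774597), 6.538855075836182)
   trimmed (np.float64(7.0), array([0.0813, 0.2842]), array([0.6683, 0.0144]))
lid 211 ((0.4712291359901428, -0.15796443819999695), (0.03242120146751404, 0.03521135449409485), 22.680688858032227) [ 0.4706 -0.1596  0.0122]
```

```bash
python3 -c "
from h import *
print(go(.6815,-.0845,.223,6.4))"
```

```text
[ 0.000e+00 -0.000e+00 -7.882e+01  6.241e+01 -3.886e+01 -3.000e-02]
```

```bash
python3 -m inch '[[[0,0,-40,31,-19,0,8.78],[0,0,-40,31,-19,0,8.78],[0,0,-40,31,-19,0,8.78],[0,0,-40,31,-19,0,8.78],[0,0,-40,31,-19,0,8.78],[0,0,-40,31,-19,0,8.78],[0,0,-40,31,-19,0,8.78],[0,0,-40,31,-19,0,8.78]]]' 30; python3 -c "
from h import *
print(go(.6815,-.0845,.223,6.4))"
```

```text
t: 2.0
eef_pos: [0.4465, -0.363, 0.2231]
tcp_rot: [0.874, 0.485, 0.002, -0.0]
ft_force: [0.7, -0.6, -0.4]
finger_gap: 0.0877
grasp_force: 0.0
[  0.12  -0.14 -38.34  36.07   5.21   0.12]
```

```bash
python3 -m inch '[[[0,0,-38.3,36.1,5.2,0,7],[0,0,-38.3,36.1,5.2,0,7],[0,0,-38.3,36.1,5.2,0,7],[0,0,-38.3,36.1,5.2,0,7],[0,0,-38.3,36.1,5.2,0,7],[0,0,-38.3,36.1,5.2,0,7],[0,0,-38.3,36.1,5.2,0,7],[0,0,-38.3,36.1,5.2,0,7],[0,0,-38.3,36.1,5.2,0,7],[0,0,-38.3,36.1,5.2,0,7]]]'; python3 -c "
from h import *
p=cam('wrist','w1.png');cam('side','s1.png')
a=cv2.imread('pics/w1.png');b=cv2.imread('pics/s1.png')
cv2.imwrite('pics/c2.png',np.hstack([cv2.resize(a,(400,300)),cv2.resize(b,(400,300))]))
print(go(.6815,-.0845,.120,6.4))"
```

```text
t: 3.0
eef_pos: [0.6787, -0.0942, 0.2223]
tcp_rot: [0.671, 0.742, -0.001, 0.0]
ft_force: [-0.1, 0.0, 0.1]
finger_gap: 0.07
grasp_force: 0.0
[-0.05  0.1  -0.74  1.06  0.42 10.26]
```

View pics/c2.png

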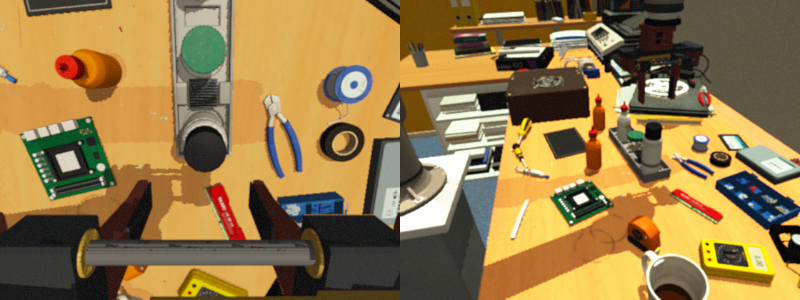

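Wrist view (left half): can cap at (205,150), heat sink (203,92) and lid (203,50) run in line, and the gripper is square to the caddy. The body's long axis lies along the closing direction, as I assumed. Going down to the cap.

```bash
python3 -m inch '[[[0,0,-0.7,1.06,0.4,0,7],[0,0,-0.7,1.06,0.4,0,7],[0,0,-0.7,1.06,0.4,5,7],[0,0,-0.7,1.06,0.4,8,7],[0,0,-0.7,1.06,0.4,10.2,7],[0,0,-0.7,1.06,0.4,10.2,7],[0,0,-0.7,1.06,0.4,10.2,7]]]' 30; python3 -c "
from h import *
print(go(.6815,-.0845,.120,6.4))"
```

```text
t: 3.8
eef_pos: [0.6825, -0.081, 0.1212]
tcp_rot: [0.665, 0.746, 0.0, -0.0]
ft_force: [-0.2, 0.3, 1.0]
finger_gap: 0.0699
grasp_force: 0.0
[ 0.01 -0.01  0.17 -0.34 -0.14  0.12]
```

```bash
python3 -m inch '[[[0,0,0,0,0,0,4],[0,0,0,0,0,0,4],[0,0,0,0,0,0,4],[0,0,0,0,0,0,4],[0,0,0,0,0,0,4],[0,0,0,0,0,0,4]]]' 30; python3 -c "
from h import *
print(robot.state()['eef_pos'])"
```

```text
t: 4.4
eef_pos: [0.6827, -0.081, 0.1215]
tcp_rot: [0.665, 0.746, 0.0, 0.0]
ft_force: [-2.6, -0.3, 5.8]
finger_gap: 0.0436
grasp_force: 30.0
[ 0.68272254 -0.08101407  0.12153953]
```

```bash
python3 -m inch '[[[0,0,0,0,0,-4,4],[0,0,0,0,0,-8,4],[0,0,0,0,0,-12,4],[0,0,0,0,0,-16,4],[0,0,0,0,0,-16,4],[0,0,0,0,0,-16,4]]]' 30; python3 -c "
from h import *
print(go(.476,.089,.282,10.7))"
```

```text
t: 5.0
eef_pos: [0.6824, -0.081, 0.2808]
tcp_rot: [0.665, 0.746, 0.0, 0.0]
ft_force: [-0.5, 0.1, -3.4]
finger_gap: 0.0437
grasp_force: 30.0
[  0.04   0.02  -4.13  19.25 -18.56  -0.14]
```

```bash
python3 -m inch '[[[0,0,-4,3.2,-3.1,0,4],[0,0,-4,6.4,-6.2,0,4],[0,0,-4,9.6,-9.3,0,4],[0,0,-4,12.8,-12.4,0,4],[0,0,-4,16,-15.5,0,4],[0,0,-4,18,-17.5,0,4],[0,0,-4,19.25,-18.55,0,4],[0,0,-4,19.25,-18.55,0,4],[0,0,-4,19.25,-18.55,0,4],[0,0,-4,19.25,-18.55,0,4]]]' 30; python3 -c "
from h import *
print(go(.476,.089,.1205,10.7))"
```

```text
t: 6.0
eef_pos: [0.477, 0.0877, 0.2802]
tcp_rot: [0.64, 0.769, -0.0, -0.0]
ft_force: [0.1, 0.0, -1.4]
finger_gap: 0.0433
grasp_force: 30.0
[-3.000e-02 -1.000e-02 -2.500e-01  1.400e-01 -7.000e-02  1.597e+01]
```

```bash
python3 -m inch '[[[0,0,0,0,0,4,4],[0,0,0,0,0,8,4],[0,0,0,0,0,11.5,4],[0,0,0,0,0,14,4],[0,0,0,0,0,15.3,4],[0,0,0,0,0,15.9,4],[0,0,0,0,0,15.9,4],[0,0,0,0,0,15.9,4],[0,0,0,0,0,15.9,4]]]' 30; python3 -m inch '[[[0,0,0,0,0,0,5.5],[0,0,0,0,0,0,6.5],[0,0,0,0,0,0,6.5],[0,0,0,0,0,0,6.5],[0,0,0,0,0,-4,6.5],[0,0,0,0,0,-8,7],[0,0,0,0,0,-11,7],[0,0,0,0,0,-11,7]]]'; python3 -c "
from h import *
print(go(.6699,.0189,.234,6.4))"
```

```text
t: 6.9
eef_pos: [0.477, 0.0891, 0.1227]
tcp_rot: [0.639, 0.769, 0.001, 0.001]
ft_force: [-0.0, 0.1, -2.0]
finger_gap: 0.0436
grasp_force: 30.0
t: 7.7
eef_pos: [0.4785, 0.09, 0.2358]
tcp_rot: [0.639, 0.769, 0.003, 0.003]
ft_force: [-0.5, 0.2, -0.3]
finger_gap: 0.07
grasp_force: 0.0
[ 4.50e-01  1.00e-02  4.17e+00 -1.05e+01  1.75e+01  3.20e-01]
```

```bash
python3 -m inch '[[[0.4,0,4.2,-10.5,17.5,0.3,7],[0.4,0,4.2,-10.5,17.5,0.3,7],[0.4,0,4.2,-10.5,17.5,0.3,7],[0.4,0,4.2,-10.5,17.5,0.3,7],[0.4,0,4.2,-10.5,17.5,0.3,7],[0.4,0,4.2,-10.5,17.5,0.3,7],[0.4,0,4.2,-10.5,17.5,0.3,7],[0.4,0,4.2,-10.5,17.5,0.3,7]]]'; python3 -c "
from h import *
p=cam('wrist');cam('scene','sc2.png')
X=pts(p);Q=X[p['depth']>0]
for c,r,z0,z1 in(([.6699,.0189],.035,.066,.08),):
    for k in range(3):
        m=(np.hypot(*(Q[:,:2]-c).T)<r)&(Q[:,2]>z0)&(Q[:,2]<z1);c,rr=cv2.minEnclosingCircle(Q[m][:,:2].astype(np.float32))
    print(m.sum(),c,rr)
a=cv2.imread('pics/sc2.png');cv2.imwrite('pics/c3.png',a)
print(go(.6699,.0189,.045,6.4))"
```

```text
t: 8.5
eef_pos: [0.6662, 0.0191, 0.2288]
tcp_rot: [0.666, 0.746, -0.003, -0.002]
ft_force: [-0.8, -0.1, -0.8]
finger_gap: 0.0697
grasp_force: 0.0
2379 (0.6700599193572998, 0.019655872136354446) 0.02731657773256302
[-3.800e-01  3.000e-02  6.000e-02 -1.000e-02  4.600e-01  1.842e+01]
```

View pics/c3.png

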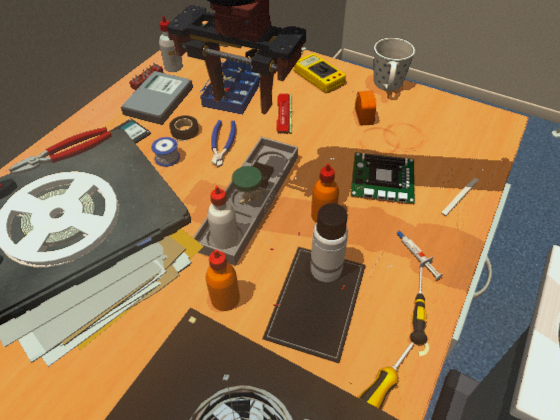

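The can stands upright on the mat, with its foot at about (328,275). Now the jar.

```bash
python3 -m inch '[[[-0.3,0,0,0,0.45,4,7],[-0.3,0,0,0,0.45,8,7],[-0.3,0,0,0,0.45,12,7],[-0.3,0,0,0,0.45,15.5,7],[-0.3,0,0,0,0.45,17.5,7],[-0.3,0,0,0,0.45,18.4,7],[-0.3,0,0,0,0.45,18.4,7],[-0.3,0,0,0,0.45,18.4,7],[-0.3,0,0,0,0.45,18.4,7]]]'; python3 -c "
from h import *
print(go(.6700,.0192,.045,6.4))"
```

```text
t: 9.5
eef_pos: [0.6717, 0.0185, 0.0464]
tcp_rot: [0.667, 0.745, 0.0, 0.001]
ft_force: [-0.2, 0.3, -0.2]
finger_gap: 0.0697
grasp_force: 0.0
[ 0.06  0.02 -0.03  0.09 -0.16  0.14]
```

```bash
python3 -m inch '[[[0,0,0,0.05,-0.1,0.1,7],[0,0,0,0.05,-0.1,0.1,4.5],[0,0,0,0.05,-0.1,0.1,4.5],[0,0,0,0.05,-0.1,0.1,4.5],[0,0,0,0.05,-0.1,0.1,4.5],[0,0,0,0.05,-0.1,0.1,4.5]]]' 30; python3 -m inch '[[[0,0,0,0,0,-3,4.5],[0,0,0,0,0,-7,4.5],[0,0,0,0,0,-11,4.5],[0,0,0,0,0,-15,4.5],[0,0,0,0,0,-18,4.5],[0,0,0,0,0,-18,4.5],[0,0,0,0,0,-18,4.5]]]';  python3 -c "
from h import *
print(go(.4540,.2015,.226,10.7))"
```

```text
t: 10.1
eef_pos: [0.6698, 0.0186, 0.0439]
tcp_rot: [0.667, 0.745, -0.001, -0.0]
ft_force: [1.0, -0.3, 2.8]
finger_gap: 0.0534
grasp_force: 30.0
t: 10.8
eef_pos: [0.6695, 0.0186, 0.2234]
tcp_rot: [0.667, 0.745, -0.001, -0.0]
ft_force: [0.5, 0.3, -2.4]
finger_gap: 0.0536
grasp_force: 30.0
[ -0.1    0.03  -4.32  20.57 -19.39  -0.24]
```

```bash
python3 -m inch '[[[0,0,-4.3,3.2,-3,0,4.5],[0,0,-4.3,6.4,-6,0,4.5],[0,0,-4.3,9.6,-9,0,4.5],[0,0,-4.3,12.8,-12,0,4.5],[0,0,-4.3,16,-15,0,4.5],[0,0,-4.3,18.5,-17.5,0,4.5],[0,0,-4.3,20.6,-19.4,0,4.5],[0,0,-4.3,20.6,-19.4,0,4.5],[0,0,-4.3,20.6,-19.4,0,4.5],[0,0,-4.3,20.6,-19.4,0,4.5]]]'; python3 -c "
from h import *
print(go(.4540,.2015,.0430,10.7))"
```

```text
t: 11.8
eef_pos: [0.4544, 0.2006, 0.2229]
tcp_rot: [0.639, 0.769, -0.002, -0.001]
ft_force: [0.4, 0.1, -1.1]
finger_gap: 0.0537
grasp_force: 30.0
[-0.2   0.04 -0.12  0.11  0.04 17.99]
```

```bash
python3 -m inch '[[[0,0,0,0,0,4,4.5],[0,0,0,0,0,8,4.5],[0,0,0,0,0,12,4.5],[0,0,0,0,0,15,4.5],[0,0,0,0,0,17,4.5],[0,0,0,0,0,17.9,4.5],[0,0,0,0,0,17.9,4.5],[0,0,0,0,0,17.9,4.5],[0,0,0,0,0,17.9,4.5],[0,0,0,0,0,17.9,4.5]]]'; python3 -m inch '[[[0,0,0,0,0,0,6],[0,0,0,0,0,0,7.2],[0,0,0,0,0,0,7.2],[0,0,0,0,0,0,7.2],[0,0,0,0,0,-4,7.2],[0,0,0,0,0,-8,7.2],[0,0,0,0,0,-12,7.2],[0,0,0,0,0,-16,7.2],[0,0,0,0,0,-16,7.2]]]';  python3 -c "
from h import *
print(go(.6757,-.0328,.2,96.4))"
```

```text
t: 12.8
eef_pos: [0.4543, 0.2019, 0.0456]
tcp_rot: [0.638, 0.77, -0.0, -0.0]
ft_force: [-0.8, -0.2, -1.4]
finger_gap: 0.0534
grasp_force: 30.0
t: 13.7
eef_pos: [0.4568, 0.2038, 0.2101]
tcp_rot: [0.638, 0.77, 0.003, 0.002]
ft_force: [0.6, 0.3, -0.1]
finger_gap: 0.0723
grasp_force: 0.0
[  0.41   0.25 -85.73 -27.31  17.12   1.09]
```

```bash
python3 -m inch '[[[0.4,0.2,-85.7,-27.3,17.1,1,7.2],[0.4,0.2,-85.7,-27.3,17.1,1,7.2],[0.4,0.2,-85.7,-27.3,17.1,1,7.2],[0.4,0.2,-85.7,-27.3,17.1,1,7.2],[0.4,0.2,-85.7,-27.3,17.1,1,7.2],[0.4,0.2,-85.7,-27.3,17.1,1,7.2],[0.4,0.2,-85.7,-27.3,17.1,1,7.2],[0.4,0.2,-85.7,-27.3,17.1,1,7.2],[0.4,0.2,-85.7,-27.3,17.1,1,7.2],[0.4,0.2,-85.7,-27.3,17.1,1,7.2]]]'; python3 -m inch '[[[0,0,0,0,0,0,7.2]]]';  python3 -c "
from h import *
p=cam('wrist','w3.png');cam('scene','sc3.png');X=pts(p)
for r in viewer.regions_of(p,'heatsink')[:2]:
    m=r['region']&(p['depth']>0)&(X[...,2]>.026)&(X[...,2]<.04);Q=X[m];print(r['confidence'],r['rect'],len(Q),cv2.minAreaRect(Q[:,:2].astype(np.float32)),np.median(Q,0))
a=cv2.imread('pics/w3.png');b=cv2.imread('pics/sc3.png')
cv2.imwrite('pics/c4.png',np.hstack([cv2.resize(a,(400,300)),cv2.resize(b,(400,300))]))
print(robot.state()['qpos'],go(.6757,-.0328,.0210,96.4))"
```

```text
t: 14.7
eef_pos: [0.6723, -0.0349, 0.1932]
tcp_rot: [-0.058, 0.998, -0.001, -0.005]
ft_force: [0.4, 1.3, 0.5]
finger_gap: 0.072
grasp_force: 0.0
t: 14.8
eef_pos: [0.6722, -0.0348, 0.1933]
tcp_rot: [-0.056, 0.998, -0.001, -0.005]
ft_force: [0.4, 0.0, 0.1]
finger_gap: 0.0724
grasp_force: 0.0
0.62 [283.0, 201.4, 41.6, 41.4] 599 ((0.6730895638465881, -0.03204711526632309), (0.03663187474012375, 0.03829541057348251), 8.083209037780762) [ 0.67136862 -0.03174943  0.03431459]
[ 0.49821857  0.63745822 -0.82052244  1.53770273  0.48960245  1.19151704
  1.26483027] [-0.15 -0.52 -0.29 -0.5   0.2  17.3 ]
```

View pics/c4.png

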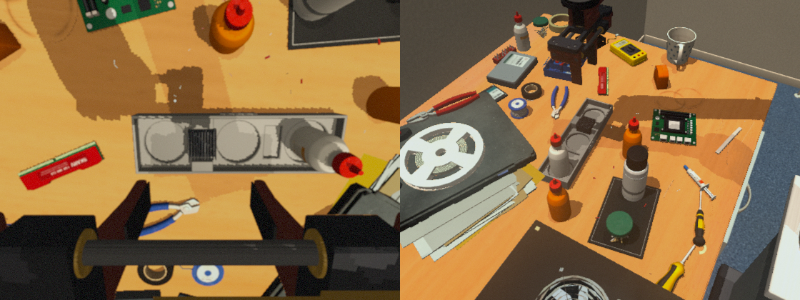

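Both containers stand on the mat (scene half: can (635,170), jar (620,225)). The heat sink is free in the bay at wrist (202,143). Descending.

```bash
python3 -m inch '[[[0,-0.5,-0.3,-0.5,0.2,3,7],[0,-0.5,-0.3,-0.5,0.2,7,7],[0,-0.5,-0.3,-0.5,0.2,11,7],[0,-0.5,-0.3,-0.5,0.2,13,7],[0,-0.5,-0.3,-0.5,0.2,13,7],[0,-0.5,-0.3,-0.5,0.2,13,7]]]'; python3 -c "
from h import *
print(go(.675,-.0324,.0210,96.4))"
```

```text
t: 15.55
eef_pos: [0.6772, -0.0322, 0.0658]
tcp_rot: [-0.057, 0.998, -0.001, 0.001]
ft_force: [1.1, 0.4, 0.3]
finger_gap: 0.0697
grasp_force: 0.0
[-0.15  0.09  0.16  0.23  0.02  4.48]
```

```bash
python3 -m inch '[[[0,0,0.2,0.2,0,2.5,7],[0,0,0.2,0.2,0,4,7],[0,0,0.2,0.2,0,4.45,7],[0,0,0.2,0.2,0,4.45,7],[0,0,0.2,0.2,0,4.45,7],[0,0,0.2,0.2,0,4.45,7]]]'; python3 -c "
from h import *
print(go(.675,-.0324,.0210,96.4))"
```

```text
t: 16.15
eef_pos: [0.6752, -0.0328, 0.0212]
tcp_rot: [-0.056, 0.998, -0.001, 0.001]
ft_force: [-0.2, 0.3, 0.7]
finger_gap: 0.0696
grasp_force: 0.0
[-0.16  0.12  0.    0.02  0.05  0.02]
```

```bash
python3 -m inch '[[[0,0,0,0,0,0,5],[0,0,0,0,0,0,3],[0,0,0,0,0,0,3],[0,0,0,0,0,0,3],[0,0,0,0,0,0,3],[0,0,0,0,0,0,3],[0,0,0,0,0,0,3]]]' 25; python3 -m inch '[[[0,0,0,0,0,-2,3],[0,0,0,0,0,-5,3],[0,0,0,0,0,-9,3],[0,0,0,0,0,-13,3],[0,0,0,0,0,-17,3],[0,0,0,0,0,-17,3],[0,0,0,0,0,-17,3]]]'; python3 -c "
from h import *
print(go(.4718,-.1595,.19,110),go(.4718,-.1595,.19,20))"
```

```text
t: 16.85
eef_pos: [0.6744, -0.033, 0.0202]
tcp_rot: [-0.056, 0.998, -0.001, 0.0]
ft_force: [-0.5, -0.1, 0.5]
finger_gap: 0.0391
grasp_force: 25.0
t: 17.55
eef_pos: [0.6747, -0.0324, 0.1921]
tcp_rot: [-0.056, 0.998, -0.002, 0.002]
ft_force: [-0.4, -1.0, -1.5]
finger_gap: 0.0393
grasp_force: 25.0
[ -0.22   0.14 -13.59  21.59 -10.36   0.18] [-6.000e-02  2.700e-01  7.641e+01  2.159e+01 -1.036e+01  1.800e-01]
```

```bash
python3 -m inch '[[[0,0,-13.8,3.6,-1.7,0,3],[0,0,-13.8,7.2,-3.4,0,3],[0,0,-13.8,11,-5.2,0,3],[0,0,-13.8,15,-7.2,0,3],[0,0,-13.8,18.5,-8.9,0,3],[0,0,-13.8,21.6,-10.4,0,3],[0,0,-13.8,21.6,-10.4,0,3],[0,0,-13.8,21.6,-10.4,0,3],[0,0,-13.8,21.6,-10.4,0,3]]]'; python3 -c "
from h import *
np.set_printoptions(precision=4,suppress=True)
p=cam('wrist','w4.png');X=pts(p);d=p['depth']>0
s=robot.state();M=R.from_quat(s['tcp_rot']);L=M.inv().apply(X[d]-s['eef_pos'])
m=(abs(L[:,0])<.035)&(abs(L[:,1])<.0185)&(L[:,2]>-.025)&(L[:,2]<.02);print('in hand',m.sum(),L[m].min(0),L[m].max(0))
q=X[d];C=p['pixels'][d].astype(int)
m=(np.hypot(*(q[:,:2]-[.472,-.159]).T)<.03)&(C.min(1)>140)&(q[:,2]>.006)&(q[:,2]<.02)
if m.sum()>5:print('lid',m.sum(),cv2.minAreaRect(q[m][:,:2].astype(np.float32)),np.median(q[m],0))
print(go(.472,-.1592,.06,110.3))"
```

```text
t: 18.45
eef_pos: [0.4719, -0.1592, 0.1902]
tcp_rot: [-0.176, 0.984, -0.001, 0.0]
ft_force: [0.1, 0.3, -1.3]
finger_gap: 0.0391
grasp_force: 25.0
in hand 6154 [-0.0211 -0.0185 -0.0164] [0.0198 0.0185 0.0073]
lid 858 ((0.47168099880218506, -0.16054150462150574), (0.03116355463862419, 0.030468659475445747), 20.456464767456055) [ 0.4705 -0.1607  0.0113]
[-0.11  0.03  0.01  0.03 -0.   13.02]
```

View pics/w4.png

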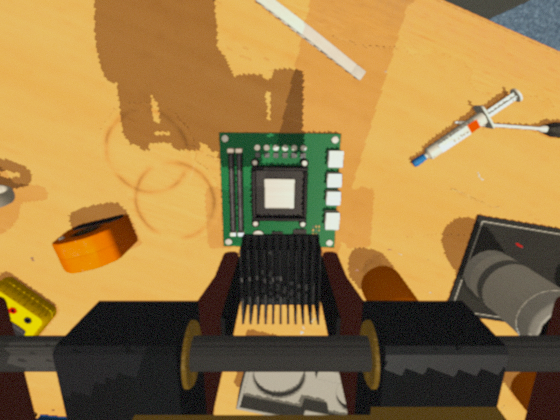

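The heat sink is held centred and level, square to the board. The lid is at wrist (280,193), with the frame free.

```bash
python3 -m inch '[[[0,0,0,0.1,-0.07,3,3],[0,0,0,0.1,-0.07,7,3],[0,0,0,0.1,-0.07,11,3],[0,0,0,0.1,-0.07,13,3],[0,0,0,0.1,-0.07,13,3],[0,0,0,0.1,-0.07,13,3]]]'; python3 -c "
from h import *
print(go(.4717,-.1601,.0190,110.3))"
```

```text
t: 19.1
eef_pos: [0.4717, -0.1602, 0.0606]
tcp_rot: [-0.176, 0.984, -0.001, 0.0]
ft_force: [-0.2, 0.1, -0.8]
finger_gap: 0.0389
grasp_force: 25.0
[-0.11  0.02  0.01 -0.    0.01  4.16]
```

```bash
python3 -m inch '[[[0,0,0,0,0,1.5,3],[0,0,0,0,0,2.7,3],[0,0,0,0,0,3.4,3],[0,0,0,0,0,3.8,3],[0,0,0,0,0,4.1,3],[0,0,0,0,0,4.1,3],[0,0,0,0,0,4.1,3]]]'; python3 -c "
from h import *
print(go(.4717,-.1601,.0190,110.3))"
```

```text
t: 19.8
eef_pos: [0.4709, -0.1615, 0.0195]
tcp_rot: [-0.175, 0.984, -0.001, 0.0]
ft_force: [0.1, 0.5, -0.6]
finger_gap: 0.039
grasp_force: 25.0
[-0.17  0.01 -0.09 -0.12  0.1   0.05]
```

```bash
python3 -m inch '[[[0,0,0,0,0,0,4.5],[0,0,0,0,0,0,5.5],[0,0,0,0,0,0,6],[0,0,0,0,0,0,6],[0,0,0,0,0,-3,6],[0,0,0,0,0,-7,6],[0,0,0,0,0,-11,6],[0,0,0,0,0,-15,6],[0,0,0,0,0,-20,6],[0,0,0,0,0,-20,6]]]'; python3 -c "
from h import *
np.set_printoptions(precision=4,suppress=True)
p=cam('wrist','w5.png');X=pts(p)
for r in viewer.regions_of(p,'heatsink')[:1]:
    m=r['region']&(p['depth']>0)&(X[...,2]>.026)&(X[...,2]<.045);Q=X[m];print(r['confidence'],r['rect'],len(Q),cv2.minAreaRect(Q[:,:2].astype(np.float32)),np.median(Q,0))
s=cam('scene','sc5.png');side=cam('side');A=np.vstack([pts(q)[q['depth']>0] for q in(s,side)])
def lsq(Q,c,rm,z0,z1,n):
    m=(np.hypot(*(Q[:,:2]-c).T)<rm)&(Q[:,2]>z0)&(Q[:,2]<z1);P=Q[m][:,:2]
    if len(P)<20: return print(n,len(P))
    s=np.linalg.lstsq(np.c_[2*P,np.ones(len(P))],(P**2).sum(1),rcond=None)[0];print(n,m.sum(),s[:2],'r',np.sqrt(s[2]+s[0]**2+s[1]**2),'mec',cv2.minEnclosingCircle(P.astype(np.float32)))
lsq(A,[.477,.087],.035,.03,.1,'can');lsq(A,[.4775,.0865],.026,.145,.16,'cantop');lsq(A,[.4545,.202],.035,.066,.08,'jartop')
lsq(A,[.659,.1163],.035,.035,.068,'bottle')
a=cv2.imread('pics/w5.png');b=cv2.imread('pics/sc5.png')
cv2.imwrite('pics/c5.png',np.hstack([cv2.resize(a,(400,300)),cv2.resize(b,(400,300))]))
print(go(.4545,.2015,.215,10.7))"
```

```text
t: 20.8
eef_pos: [0.4743, -0.161, 0.2252]
tcp_rot: [-0.175, 0.984, -0.004, 0.004]
ft_force: [0.5, -0.2, 0.1]
finger_gap: 0.0601
grasp_force: 0.0
0.7 [283.6, 185.3, 39.5, 44.5] 562 ((0.4703979194164276, -0.16086886823177338), (0.037962596863508224, 0.03824877366423607), 20.178768157958984) [ 0.4698 -0.1615  0.0332]
can 1494 [0.4768 0.0857] r 0.026221606476990275 mec ((0.47617107629776, 0.08520077913999557), 0.02905733697116375)
cantop 611 [0.477  0.0871] r 0.015673703152925374 mec ((0.4769990146160126, 0.08646075427532196), 0.02197379246354103)
jartop 1134 [0.4546 0.2026] r 0.01924719085786526 mec ((0.45424920320510864, 0.20088961720466614), 0.028858372941613197)
bottle 580 [0.6592 0.1161] r 0.022225253746166573 mec ((0.6577130556106567, 0.11614660173654556), 0.024814793840050697)
[ -0.18   0.01  99.5  -11.1   34.54   0.23]
```

View pics/c5.png

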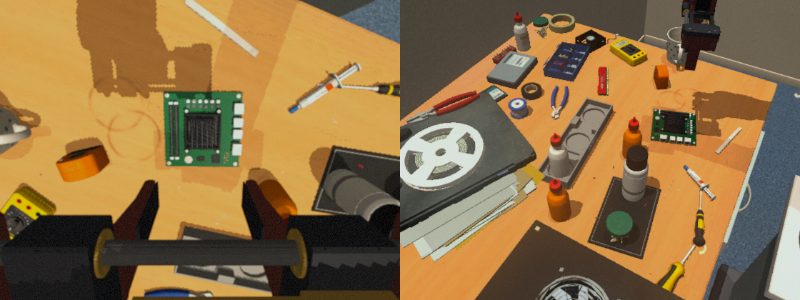

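The heat sink is seated in the frame (wrist half (205,128), top at z = 33 mm, centre within 2 mm). Now the jar goes back.

```bash
python3 -m inch '[[[0,0,99.5,-11.1,34.5,0.2,7.2],[0,0,99.5,-11.1,34.5,0.2,7.2],[0,0,99.5,-11.1,34.5,0.2,7.2],[0,0,99.5,-11.1,34.5,0.2,7.2],[0,0,99.5,-11.1,34.5,0.2,7.2],[0,0,99.5,-11.1,34.5,0.2,7.2],[0,0,99.5,-11.1,34.5,0.2,7.2],[0,0,99.5,-11.1,34.5,0.2,7.2],[0,0,99.5,-11.1,34.5,0.2,7.2],[0,0,99.5,-11.1,34.5,0.2,7.2]]]'; python3 -c "
from h import *
print(go(.4545,.2018,.17,10.7))"
```

```text
t: 22.0
eef_pos: [0.4538, 0.2034, 0.2146]
tcp_rot: [0.487, 0.874, -0.002, -0.001]
ft_force: [0.1, -0.8, -0.7]
finger_gap: 0.0719
grasp_force: 0.0
[-2.000e-01  7.000e-02  2.106e+01 -1.700e-01 -1.000e-02  4.460e+00]
```

```bash
python3 -m inch '[[[0,0,21,-0.17,0,0,7.2],[0,0,21,-0.17,0,0,7.2],[0,0,21,-0.17,0,0,7.2],[0,0,21,-0.17,0,4,7.2],[0,0,21,-0.17,0,7,7.2],[0,0,21,-0.17,0,10,7.2],[0,0,21,-0.17,0,12,7.2],[0,0,21,-0.17,0,12,7.2],[0,0,21,-0.17,0,12,7.2]]]'; python3 -c "
from h import *
print(go(.4545,.2015,.045,10.7))"
```

```text
t: 22.9
eef_pos: [0.4557, 0.1994, 0.0956]
tcp_rot: [0.637, 0.771, -0.002, 0.0]
ft_force: [0.2, -0.6, -0.1]
finger_gap: 0.0722
grasp_force: 0.0
[-0.14  0.16  0.16  0.24 -0.06  5.06]
```

```bash
python3 -m inch '[[[0,0,0,0.2,-0.06,2.5,7.2],[0,0,0,0.2,-0.06,4.3,7.2],[0,0,0,0.2,-0.06,5.1,7.2],[0,0,0,0.2,-0.06,5.1,7.2],[0,0,0,0.2,-0.06,5.1,7.2],[0,0,0,0.2,-0.06,5.1,7.2]]]'; python3 -m inch '[[[0,0,0,0,0,0,6],[0,0,0,0,0,0,4.5],[0,0,0,0,0,0,4.5],[0,0,0,0,0,0,4.5],[0,0,0,0,0,0,4.5],[0,0,0,0,0,0,4.5]]]' 30;python3 -m inch '[[[0,0,0,0,0,-3,4.5],[0,0,0,0,0,-7,4.5],[0,0,0,0,0,-11,4.5],[0,0,0,0,0,-15,4.5],[0,0,0,0,0,-18,4.5],[0,0,0,0,0,-18,4.5],[0,0,0,0,0,-18,4.5]]]';  python3 -c "
from h import *
print(go(.6698,.0188,.225,6.4))"
```

```text
t: 23.5
eef_pos: [0.4564, 0.2015, 0.0464]
tcp_rot: [0.637, 0.771, 0.0, 0.002]
ft_force: [-0.6, -0.6, -0.3]
finger_gap: 0.0721
grasp_force: 0.0
t: 24.1
eef_pos: [0.4558, 0.2011, 0.0456]
tcp_rot: [0.637, 0.771, -0.001, 0.001]
ft_force: [0.5, -1.8, 5.9]
finger_gap: 0.0533
grasp_force: 30.0
t: 24.8
eef_pos: [0.4554, 0.2013, 0.225]
tcp_rot: [0.637, 0.771, -0.001, 0.001]
ft_force: [-0.6, -0.8, -1.6]
finger_gap: 0.053
grasp_force: 30.0
[  0.04   0.18   4.4  -21.95  17.64   0.07]
```

```bash
python3 -m inch '[[[0,0,4.4,-3.2,2.6,0,4.5],[0,0,4.4,-6.4,5.2,0,4.5],[0,0,4.4,-9.6,7.8,0,4.5],[0,0,4.4,-13,10.5,0,4.5],[0,0,4.4,-17,13.7,0,4.5],[0,0,4.4,-20,16,0,4.5],[0,0,4.4,-21.95,17.65,0,4.5],[0,0,4.4,-21.95,17.65,0,4.5],[0,0,4.4,-21.95,17.65,0,4.5],[0,0,4.4,-21.95,17.65,0,4.5]]]'; python3 -c "
from h import *
p=cam('wrist');X=pts(p);Q=X[p['depth']>0];s=robot.state()['eef_pos'];c=s[:2]
for k in range(3):
    m=(np.hypot(*(Q[:,:2]-c).T)<.034)&(Q[:,2]>s[2]+.005)&(Q[:,2]<s[2]+.035);c=np.array(cv2.minEnclosingCircle(Q[m][:,:2].astype(np.float32))[0])
print('jar-TCP',m.sum(),c-s[:2],cv2.minEnclosingCircle(Q[m][:,:2].astype(np.float32))[1])
print(go(.6698,.0188,.0475,6.4))"
```

```text
t: 25.8
eef_pos: [0.6686, 0.0208, 0.2246]
tcp_rot: [0.666, 0.746, -0.001, -0.0]
ft_force: [-0.4, 0.6, -1.4]
finger_gap: 0.0531
grasp_force: 30.0
jar-TCP 12011 [-0.00114632  0.0092803 ] 0.03404545411467552
[-0.08  0.12  0.17 -0.18  0.1  17.76]
```

```bash
python3 -m inch '[[[0,0,0,-0.18,0.1,4,4.5],[0,0,0,-0.18,0.1,8,4.5],[0,0,0,-0.18,0.1,12,4.5],[0,0,0,-0.18,0.1,14,4.5],[0,0,0,-0.18,0.1,14,4.5],[0,0,0,-0.18,0.1,14,4.5]]]'; python3 -c "
from h import *
print(go(.6698,.0188,.047,6.4))"
```

```text
t: 26.45
eef_pos: [0.6713, 0.0182, 0.0868]
tcp_rot: [0.666, 0.746, -0.0, 0.001]
ft_force: [0.5, 0.8, -1.7]
finger_gap: 0.0531
grasp_force: 30.0
[ 0.05  0.13  0.1   0.09 -0.15  3.98]
```

```bash
python3 -m inch '[[[0,0,0,0.05,-0.1,1.8,4.5],[0,0,0,0.05,-0.1,3,4.5],[0,0,0,0.05,-0.1,3.6,4.5],[0,0,0,0.05,-0.1,3.95,4.5],[0,0,0,0.05,-0.1,3.95,4.5],[0,0,0,0.05,-0.1,3.95,4.5]]]'; python3 -m inch '[[[0,0,0,0,0,0,6],[0,0,0,0,0,0,7.2],[0,0,0,0,0,0,7.2],[0,0,0,0,0,0,7.2],[0,0,0,0,0,-4,7.2],[0,0,0,0,0,-8,7.2],[0,0,0,0,0,-12,7.2],[0,0,0,0,0,-17,7.2],[0,0,0,0,0,-19,7.2],[0,0,0,0,0,-19,7.2]]]';  python3 -c "
from h import *
p=cam('wrist');X=pts(p);Q=X[p['depth']>0];c=np.array([.67,.019])
for k in range(3):
    m=(np.hypot(*(Q[:,:2]-c).T)<.035)&(Q[:,2]>.066)&(Q[:,2]<.08);c,rr=cv2.minEnclosingCircle(Q[m][:,:2].astype(np.float32))
print(m.sum(),c,rr,np.median(Q[m][:,2]))
print(go(.477,.0863,.235,10.7))"
```

```text
t: 27.05
eef_pos: [0.6705, 0.0175, 0.0468]
tcp_rot: [0.666, 0.746, -0.001, 0.001]
ft_force: [-0.8, 0.4, 1.2]
finger_gap: 0.0531
grasp_force: 30.0
t: 28.05
eef_pos: [0.6723, 0.0186, 0.2409]
tcp_rot: [0.666, 0.746, 0.002, 0.004]
ft_force: [0.0, -0.3, -0.1]
finger_gap: 0.072
grasp_force: 0.0
2221 (0.6694915890693665, 0.019548706710338593) 0.027245964854955673 0.06967518146895142
[  0.2    0.18  -4.28   8.95 -18.52   0.21]
```

Jar is back within 1 mm of its start. Now the can.

```bash
python3 -m inch '[[[0,0,-4.3,8.95,-18.5,0.2,7],[0,0,-4.3,8.95,-18.5,0.2,7],[0,0,-4.3,8.95,-18.5,0.2,7],[0,0,-4.3,8.95,-18.5,0.2,7],[0,0,-4.3,8.95,-18.5,0.2,7],[0,0,-4.3,8.95,-18.5,0.2,7],[0,0,-4.3,8.95,-18.5,0.2,7],[0,0,-4.3,8.95,-18.5,0.2,7]]]'; python3 -c "
from h import *
print(go(.477,.0868,.1205,10.7))"
```

```text
t: 28.9
eef_pos: [0.4775, 0.0855, 0.2337]
tcp_rot: [0.639, 0.77, -0.001, 0.001]
ft_force: [0.6, -0.4, 0.1]
finger_gap: 0.0698
grasp_force: 0.0
[-1.000e-02  1.000e-01 -7.000e-02  1.600e-01 -2.000e-02  1.132e+01]
```

```bash
python3 -m inch '[[[0,0,0,0.16,0,3,7],[0,0,0,0.16,0,6,7],[0,0,0,0.16,0,9,7],[0,0,0,0.16,0,11.3,7],[0,0,0,0.16,0,11.3,7],[0,0,0,0.16,0,11.3,7],[0,0,0,0.16,0,11.3,7]]]'; python3 -m inch '[[[0,0,0,0,0,0,5.5],[0,0,0,0,0,0,4],[0,0,0,0,0,0,4],[0,0,0,0,0,0,4],[0,0,0,0,0,0,4],[0,0,0,0,0,0,4]]]' 30; python3 -m inch '[[[0,0,0,0,0,-4,4],[0,0,0,0,0,-8,4],[0,0,0,0,0,-12,4],[0,0,0,0,0,-16,4],[0,0,0,0,0,-16,4],[0,0,0,0,0,-16,4]]]'; python3 -c "
from h import *
print(go(.6815,-.0840,.282,6.4))"
```

```text
t: 29.6
eef_pos: [0.4774, 0.0877, 0.1222]
tcp_rot: [0.638, 0.77, 0.0, 0.002]
ft_force: [-0.5, 0.6, -0.3]
finger_gap: 0.0701
grasp_force: 0.0
t: 30.2
eef_pos: [0.4764, 0.0874, 0.1215]
tcp_rot: [0.638, 0.77, -0.001, 0.001]
ft_force: [-0.2, -0.3, 4.6]
finger_gap: 0.0436
grasp_force: 30.0
t: 30.8
eef_pos: [0.4759, 0.0876, 0.281]
tcp_rot: [0.638, 0.77, -0.001, 0.002]
ft_force: [0.6, -1.1, -2.9]
finger_gap: 0.0438
grasp_force: 30.0
[ 5.000e-02  1.900e-01  4.300e+00 -2.068e+01  1.702e+01 -1.000e-02]
```

```bash
python3 -m inch '[[[0,0,4.3,-3.2,2.6,0,4],[0,0,4.3,-6.4,5.2,0,4],[0,0,4.3,-9.6,7.9,0,4],[0,0,4.3,-13,10.7,0,4],[0,0,4.3,-17,14,0,4],[0,0,4.3,-20,16.4,0,4],[0,0,4.3,-20.7,17,0,4],[0,0,4.3,-20.7,17,0,4],[0,0,4.3,-20.7,17,0,4],[0,0,4.3,-20.7,17,0,4]]]'; python3 -c "
from h import *
print(go(.6815,-.0838,.123,6.4))"
```

```text
t: 31.8
eef_pos: [0.6804, -0.0819, 0.2814]
tcp_rot: [0.665, 0.747, -0.001, 0.0]
ft_force: [0.6, -0.4, -1.9]
finger_gap: 0.0441
grasp_force: 30.0
[-0.05  0.12  0.18 -0.17  0.1  15.84]
```

```bash
python3 -m inch '[[[0,0,0,-0.17,0.1,3,4],[0,0,0,-0.17,0.1,7,4],[0,0,0,-0.17,0.1,10.5,4],[0,0,0,-0.17,0.1,12,4],[0,0,0,-0.17,0.1,12,4],[0,0,0,-0.17,0.1,12,4]]]'; python3 -c "
from h import *
print(go(.6815,-.0838,.123,6.4))"
```

```text
t: 32.4
eef_pos: [0.6836, -0.0851, 0.1635]
tcp_rot: [0.666, 0.746, 0.0, 0.002]
ft_force: [0.4, 0.0, -1.7]
finger_gap: 0.0438
grasp_force: 30.0
[ 0.14  0.16  0.06  0.17 -0.2   4.05]
```

```bash
python3 -m inch '[[[0,0,0,0.1,-0.12,1.8,4],[0,0,0,0.1,-0.12,3,4],[0,0,0,0.1,-0.12,3.7,4],[0,0,0,0.1,-0.12,4,4],[0,0,0,0.1,-0.12,4,4],[0,0,0,0.1,-0.12,4,4]]]'; python3 -m inch '[[[0,0,0,0,0,0,5.5],[0,0,0,0,0,0,6.5],[0,0,0,0,0,0,6.5],[0,0,0,0,0,0,6.5],[0,0,0,0,0,-4,6.5],[0,0,0,0,0,-8,7],[0,0,0,0,0,-13,7],[0,0,0,0,0,-14,7],[0,0,0,0,0,-14,7]]]';  python3 -m inch '[[[0,0,0,-10,0,0,7],[0,0,0,-10,0,0,7],[0,0,0,-10,0,0,7],[0,0,0,-10,0,0,7],[0,0,0,-10,0,0,7]]]';  python3 - <<'E'
from h import *
np.set_printoptions(precision=4,suppress=True)
s=cam('scene','sc6.png');side=cam('side');A=np.vstack([pts(q)[q['depth']>0] for q in(s,side)])
for c,r,z0,z1,n in(([.6812,-.084],.03,.147,.16,'can'),([.67,.019],.034,.067,.08,'jar'),([.472,-.16],.035,.026,.04,'hs')):
    m=(np.hypot(*(A[:,:2]-c).T)<r)&(A[:,2]>z0)&(A[:,2]<z1);P=A[m];print(n,len(P),cv2.minEnclosingCircle(P[:,:2].astype(np.float32)),np.median(P,0))
a=cv2.imread('pics/sc6.png');cv2.imwrite('pics/c6.png',cv2.resize(a[80:380,170:470],None,fx=2,fy=2))
E
```

```text
t: 33.0
eef_pos: [0.6821, -0.0851, 0.1227]
tcp_rot: [0.666, 0.746, -0.0, 0.002]
ft_force: [-1.9, 0.9, 2.2]
finger_gap: 0.0436
grasp_force: 30.0
t: 33.9
eef_pos: [0.6827, -0.0844, 0.2644]
tcp_rot: [0.666, 0.746, 0.001, 0.003]
ft_force: [-0.1, -0.7, 0.1]
finger_gap: 0.07
grasp_force: 0.0
t: 34.4
eef_pos: [0.6921, -0.1824, 0.2604]
tcp_rot: [0.666, 0.746, -0.001, -0.0]
ft_force: [1.0, 0.3, 0.5]
finger_gap: 0.07
grasp_force: 0.0
can 557 ((0.6810989379882812, -0.08768799901008606), 0.023844551295042038) [ 0.6806 -0.087   0.151 ]
jar 793 ((0.6691571474075317, 0.018201779574155807), 0.028983082622289658) [0.6691 0.0192 0.0706]
hs 791 ((0.4725004732608795, -0.16074205935001373), 0.02838943898677826) [ 0.472  -0.162   0.0332]
```

View pics/c6.png

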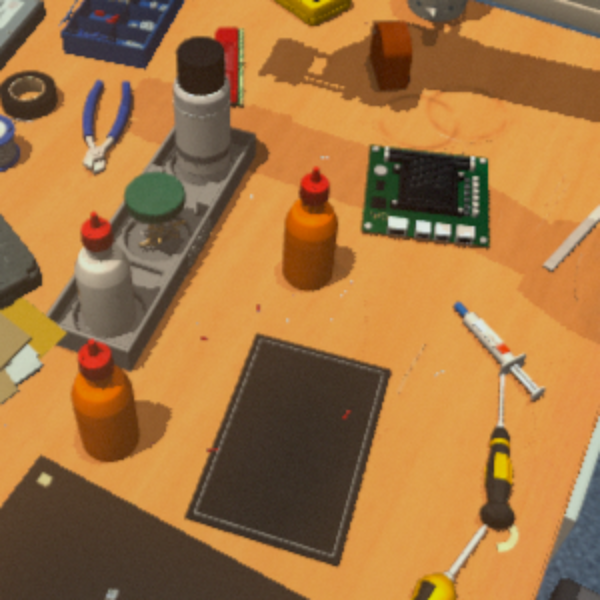

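All three containers stand upright in their wells, the can about 3 mm from its start. The heat sink lies flat in the frame at crop (428,185), and the arm is clear. I'm handing in.

```bash
python3 -c "
from h import *
print(robot.close_job())"
```

```text
the job is handed in; nothing more can be done
None
```

I handed the job in at about 34 s of the 106 s allowed; no verdict came back. By the last camera measurements the heat sink lies flat in the processor frame within about 2 mm of its centre, and the jar, spray can and bottle stand upright in their own wells, within about 4 mm of where they started.

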